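# Pack the preserves gift box

### The job

Pack the gift box with the four closed jars: set each jar that has a lid down, without dropping it, upright on the floor of the nest cut to its own shape and size. Leave the two jars without lids standing where they are.

Things in the scene. Friction and masses are not known exactly. Their poses are not given: they have to be found in the camera images.
- jar_wide: Loose jar, 175 to 350 g, red-brown with a blank white paper band; origin at the centre of its underside, z up; gripped from above on the sides of its body (below the lid). Wide ROUND jar: body 62 mm diameter up to 56 mm high, then a closed steel lid 54 mm diameter to 69 mm high. Its like, without a lid, is open_wide.
- jar_slim: Loose jar, 175 to 350 g, red-brown with a blank white paper band; origin at the centre of its underside, z up; gripped from above on the sides of its body (below the lid). Slim ROUND jar: body 42 mm diameter up to 60 mm high, then a closed steel lid 34 mm diameter to 73 mm high.
- jar_square: Loose jar, 175 to 350 g, red-brown with a blank white paper band; origin at the centre of its underside, z up; gripped from above on the sides of its body (below the lid). SQUARE jar: body 50 x 50 mm (sides along its x and y) up to 60 mm high, then a closed round steel lid 42 mm diameter to 73 mm high. Its like, without a lid, is open_square.
- jar_oblong: Loose jar, 175 to 350 g, red-brown with a blank white paper band; origin at the centre of its underside, z up; gripped from above on the sides of its body (below the lid). OBLONG jar: body 44 mm along its x, 66 mm along its y, up to 56 mm high, then a closed oblong steel lid 36 x 58 mm to 69 mm high.
- open_wide: Look-alike that stays: loose round jar with the body of jar_wide (62 mm diameter, 56 mm high) but no lid: a bare red-brown neck ring, 52 mm diameter to 68 mm high, dark inside. Origin at the centre of its underside.
- open_square: Look-alike that stays: loose square jar with the body of jar_square (50 x 50 mm, 60 mm high) but no lid: a bare red-brown neck ring, 40 mm diameter to 72 mm high, dark inside. Origin at the centre of its underside, sides along its x and y.
- nest_wide: Fixed wooden block in the gift box, 107 x 107 x 16 mm, origin at the centre of its underside, z up, with a recess from above, 12 mm deep (its grey felt floor 4 mm above the origin). Round recess 76 mm in diameter (the larger round one), for the wide round jar.
- nest_slim: Fixed wooden block in the gift box, 107 x 107 x 16 mm, origin at the centre of its underside, z up, with a recess from above, 12 mm deep (its grey felt floor 4 mm above the origin). Round recess 56 mm in diameter (the smaller round one), for the slim round jar.
- nest_square: Fixed wooden block in the gift box, 107 x 107 x 16 mm, origin at the centre of its underside, z up, with a recess from above, 12 mm deep (its grey felt floor 4 mm above the origin). Square recess 64 x 64 mm, sides along its x and y, for the square jar. The nests form a 2 x 2 square, 110 mm between centres, in a cardboard box 232 mm square, sides along their x and y, rim 22 mm high.
- nest_oblong: Fixed wooden block in the gift box, 107 x 107 x 16 mm, origin at the centre of its underside, z up, with a recess from above, 12 mm deep (its grey felt floor 4 mm above the origin). Oblong recess 58 mm along its x and 80 mm along its y, for the oblong jar.
Not all that is in view belongs to the job. What is shaped like the nest_square but red or yellow is not meant.

How it is judged:
By the outcome, as a careful person would: the job done as asked, in the order asked, and still so for the second after the job is handed in, with the robot touching nothing.
It also fails if it takes over 128 s, if anything falls off the work surface, if the arm or the gripper's body presses on something with over 40 N, if the wrist force passes 120 N, or if a joint passes its speed limit or range.

### The arm

A 6-joint arm with a two-finger parallel gripper is mounted at the origin on the work surface; the furniture and walls round the work are solid. World frame = base frame: x ahead of the robot, y to its left, z up, the work surface at z = 0. Lengths are in m, angles in rad, forces in N, time in s.
With the tool pointing down it reaches from about 0.4 to 0.825 m from the base axis. Payload 7 kg.
Tool frame: the origin (TCP) lies at the very end of the fingers, on their centre line; the grasp point (between the pads) lies arm.hold_point_z behind it (arm.hold_point_z is the distance from the TCP to the grasp point, in m); z points along the fingers, y is the line along which they close (so a half turn about z gives the same grasp; the last joint's range is limited). The gripper opens to 88 mm and grips with 3 to 60 N. Pads are 19 mm wide; open, the fingers measure 130 mm over their backs; the gripper's body (78 mm by 193 mm) begins 47 mm behind the grasp point.
Start: joints at [1.492, 0.359, 0.012, 0, -1.224, -0.288], TCP at [0.242, 0.63, 0.227] pointing down, gripper open.
Joint ranges: [-3.07, 3.07], [-1.43, 2.12], [-1.02, 1.25], [-3.03, 1.67], [-3.05, -0], [-3.03, 3.03]. Speed limits (rad/s): [2.39, 2.39, 3.01, 3.14, 3.14, 3.14].

### API

Orientations are given as [roll, pitch, yaw] about the fixed x, y, z axes, in that order (R = Rz(yaw) Ry(pitch) Rx(roll)).
In Python, from station import arm gives the robot as it stands.
- The arm moves only by the shell command python3 -m creep 'ROWS' [FORCE]. ROWS is a JSON list of rows, 1 to 20 of them, each of 5 numbers: the finger opening in m, then dx, dy, dz in m, then a turn about the tool's z in rad; each row is the pose to reach, as a shift and turn from the pose commanded when the command began, along the tool's axes at that moment; what a row does not reach only later rows make up. A row lasts 1/12 s, in which the tool goes at most 0.0417 m and 0.125 rad, less where a joint would pass 70% of its speed; a pose out of reach is approached as far as the arm can. The fingers move at their own pace and stop on an object; FORCE is the grip in N (left out, the last holds). Time passes only in rows, so rows that do not move let the fingers close. It prints the time, the measured TCP pose, the force, the opening and the grip force at its end.
- arm.get_state(): the state, without advancing time (a new reading comes with each control period).
- arm.grab_frame(name): name is "scene" or "top" or "wrist"; returns the picture (400x640x3 uint8, red, green, blue); there is no depth.
- arm.camera_params(name): a dict with "fx", "fy", "cx", "cy" (pixels), "T" (4x4, takes a point from camera to world coordinates); the wrist camera has in their place "hand_eye" (4x4, takes a point from camera to tool coordinates, whose origin is the TCP and whose axes are the flange's). Camera axes: x right, y down, z forward; pixel columns grow to the right and rows downward; lengths in m; the calibration is good to about 2 mm. A picture is of the moment at which its call begins: read the wrist's pose just before it. camera_params takes no time and is no camera call.
- arm.job_done(): hands the job in; it is judged then, once.
The state is a dict: "t": time; "q": joint angles; "qd": joint speeds; "joint_efforts": joint torques, N m; "eef_pos": TCP position; "ee_rot": TCP orientation; "force": force on the tool from outside, world axes, zero at the start; "moment": the same for the moment, N m; "width": finger opening in m; "gripper_force": force on a finger pad.
Only numpy, scipy, OpenCV 4.12 (cv2) and the standard library are available. Lean on these libraries where they do the work, as an engineer would, in place of code of your own. Each camera call takes 0.05 s, during which the arm holds its last target. There are 200 camera calls.

## Working session

There is one attempt and no reset: what is moved stays moved. The work goes in short steps, Python scripts to look and compute and a shell command to move; the robot and the scene stay as the last step left them, time stands still between calls to the robot, and variables do not carry over. Pictures are saved under pics/ and viewed, at most 14 in all, crops included, and the job is handed in when it is done.

```bash
ls; mkdir -p pics; python3 - <<'E'
from station import arm
import cv2
for n in("top","scene"):
    f=arm.grab_frame(n); cv2.imwrite(f"pics/{n}0.png",f[:,:,::-1])
    p=arm.camera_params(n); print(n,p)
p=arm.camera_params("wrist");print(p)
s=arm.get_state();print(s,arm.hold_point_z)
E
```

```text
pics
top {'fx': 423.22143444235536, 'fy': 423.22143444235536, 'cx': 316.8949380427947, 'cy': 203.76825531789004, 'T': array([[ 0.08683656, -0.97222823,  0.21732852,  0.18585936],
       [-0.99621255, -0.08572271,  0.01456611, -0.0504857 ],
       [ 0.0044684 , -0.21777027, -0.97598983,  1.31609498],
       [ 0.        ,  0.        ,  0.        ,  1.        ]])}
scene {'fx': 455.97267672741674, 'fy': 455.97267672741674, 'cx': 322.664462183817, 'cy': 198.41859319316492, 'T': array([[ 0.88409406, -0.21859715,  0.41302904, -0.11841669],
       [-0.46686734, -0.45158717,  0.76033145, -1.09591771],
       [ 0.02031233, -0.86503428, -0.50130141,  0.73557591],
       [ 0.        ,  0.        ,  0.        ,  1.        ]])}
{'fx': 308.25483045781095, 'fy': 308.25483045781095, 'cx': 323.1918926468622, 'cy': 197.15090436745362, 'hand_eye': array([[-5.22638562e-06, -9.57221784e-01, -2.89355243e-01,
         7.72782740e-02],
       [ 1.00000000e+00, -2.21271398e-06, -1.07422543e-05,
        -4.35510738e-04],
       [ 9.64245941e-06, -2.89355243e-01,  9.57221784e-01,
        -1.57702119e-01],
       [ 0.00000000e+00,  0.00000000e+00,  0.00000000e+00,
         1.00000000e+00]])}
{'t': 0.1, 'q': array([ 1.49208808e+00,  3.59346403e-01,  1.11362757e-02, -3.14704424e-04,
       -1.22408730e+00, -2.88114435e-01]), 'qd': array([ 0.000422  , -0.00267248,  0.00258423,  0.00115357, -0.00163329,
       -0.0011935 ]), 'joint_efforts': array([-2.54306702e-03, -5.84166062e+01,  2.93751132e+01,  7.01552823e+00,
        1.01453962e-02, -5.32030185e-05]), 'eef_pos': array([0.2419466 , 0.62967496, 0.22568894]), 'ee_rot': array([ 3.14006936e+00, -1.42908799e-04, -3.66929731e-01]), 'force': array([-0.40803022, -0.29654829, -0.1497189 ]), 'moment': array([ 0.02440382,  0.00606619, -0.01273381]), 'gripper_force': 0.0, 'width': 0.08740274623112605} 0.0188
```

View pics/top0.png

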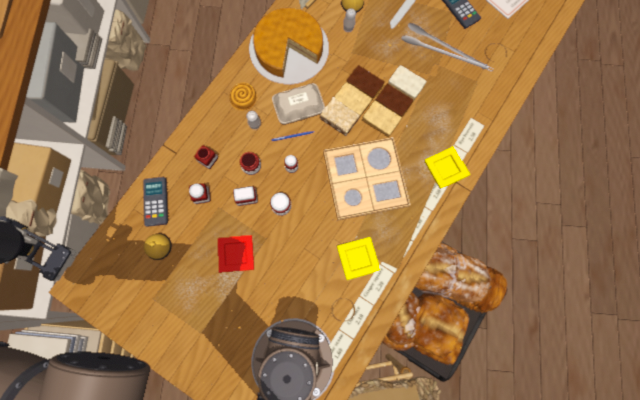

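View pics/scene0.png

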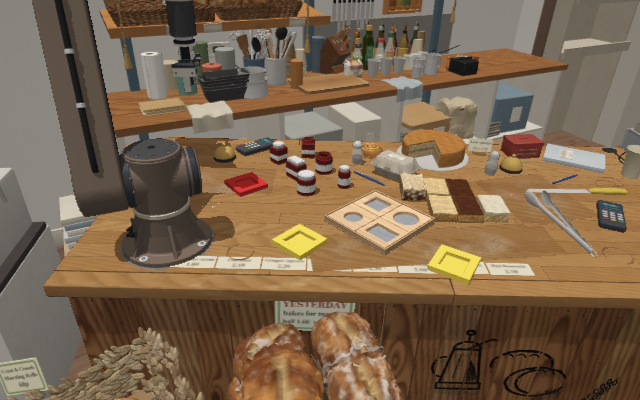

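Top view: six jars. Candidates are (205,155) dark top, (250,162) dark top, (291,163) white, (199,192) white, (245,195) white oblong and (280,203) white. The box is at (367,178), and the red and yellow squares are decoys. I'll confirm this in a crop.

```bash
python3 - <<'E'
import cv2
f=cv2.imread("pics/top0.png")[135:225,180:420]
cv2.imwrite("pics/crop0.png",cv2.resize(f,None,fx=3.33,fy=3.33,interpolation=cv2.INTER_CUBIC))
E
```

```text
(no output)
```

View pics/crop0.png

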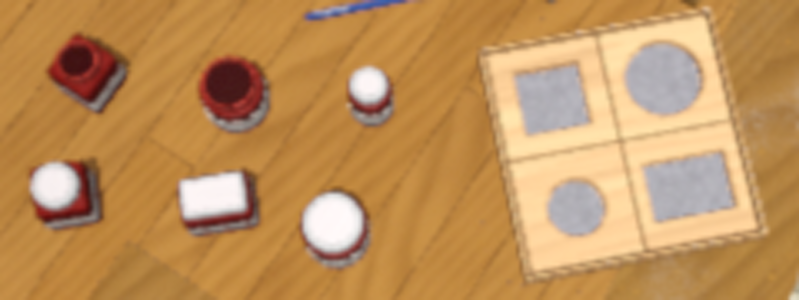

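The crop confirms it. The two dark-topped jars, (205,155) square and (250,162) round, are open and stay. The white-lidded ones are slim (291,163), square (199,192), oblong (245,195) and wide (280,203). Nests: square top-left, wide top-right, slim bottom-left, oblong bottom-right. Next I measure positions.

```bash
cat > h.py <<'E'
import numpy as np, cv2
from station import arm
from scipy.spatial.transform import Rotation as R
def cam(name):
    p=arm.camera_params(name)
    if name=="wrist":
        s=arm.get_state(); T=np.eye(4); T[:3,:3]=R.from_euler("xyz",s["ee_rot"]).as_matrix(); T[:3,3]=s["eef_pos"]
        p["T"]=T@p["hand_eye"]
    return p,arm.grab_frame(name)
def ray(p,uv,z):
    uv=np.atleast_2d(uv).astype(float)
    d=np.c_[(uv[:,0]-p["cx"])/p["fx"],(uv[:,1]-p["cy"])/p["fy"],np.ones(len(uv))]@p["T"][:3,:3].T
    o=p["T"][:3,3]; return (o+d*((z-o[2])/d[:,2])[:,None])[:,:2]
def proj(p,X):
    c=(np.asarray(X)-p["T"][:3,3])@p["T"][:3,:3]; return c[0]/c[2]*p["fx"]+p["cx"],c[1]/c[2]*p["fy"]+p["cy"]
def blobs(p,m,z,amin):
    """contours cast to plane z -> centre(x,y), rect sides, angle of the long side, pixel"""
    m=m.astype(np.uint8)
    out=[]
    for c in cv2.findContours(m,cv2.RETR_EXTERNAL,cv2.CHAIN_APPROX_NONE)[0]:
        if cv2.contourArea(c)<amin: continue
        uv=c[:,0,:]; w=ray(p,uv,z).astype(np.float32)*1000
        M=cv2.moments(w.reshape(-1,1,2)); (cx,cy),(a,b),t=cv2.minAreaRect(w)
        if b>a: a,b,t=b,a,t+90
        out.append((np.round([M["m10"]/M["m00"]/1000,M["m01"]/M["m00"]/1000],4),np.round([cx/1000,cy/1000],4),round(a,1),round(b,1),round(t%180,1),round(abs(M["m00"])),uv.mean(0).round()))
    return out
def white(f): h=cv2.cvtColor(f,cv2.COLOR_RGB2HSV); return (h[...,1]<60)&(h[...,2]>185)
def grey(f): h=cv2.cvtColor(f,cv2.COLOR_RGB2HSV); return (h[...,1]<60)&(h[...,2]>100)&(h[...,2]<=200)
E
python3 - <<'E'
from h import *
p,f=cam("top")
for u,v in [(199,190),(243,192),(280,200),(291,160),(347,165),(380,158),(354,197),(386,190),(199,198)]:print(u,v,f[v,u],end=" ")
print()
roi=np.zeros(f.shape[:2],bool); roi[140:220,185:410]=1
for b in blobs(p,white(f)&roi,.071,20): print(*b)
print("nests")
roi[:,:320]=0
for b in blobs(p,grey(f)&roi,.006,60): print(*b)
E
```

```text
199 190 [248 239 239] 243 192 [252 244 244] 280 200 [255 248 248] 291 160 [253 245 244] 347 165 [178 176 184] 380 158 [175 173 181] 354 197 [175 174 180] 386 190 [176 174 180] 199 198 [127  45  42] 
[0.4613 0.0817] [0.4618 0.0813] 51.6 49.5 95.0 2050 [279. 201.]
[0.4768 0.1936] [0.4769 0.1937] 56.6 35.1 104.8 1719 [243. 193.]
[0.4735 0.3384] [0.4734 0.3385] 38.5 35.9 51.0 1137 [196. 190.]
[0.5946 0.0625] [0.5953 0.0629] 31.0 29.1 95.1 734 [290. 160.]
nests
[ 0.5088 -0.142 ] [ 0.5081 -0.1421] 49.3 47.9 4.2 1892 [353. 197.]
[ 0.5398 -0.2491] [ 0.5399 -0.2487] 76.6 55.2 106.3 3797 [386. 191.]
[ 0.6156 -0.1115] [ 0.6155 -0.1116] 61.8 60.4 105.9 3334 [345. 165.]
[ 0.6466 -0.2182] [ 0.6472 -0.2173] 68.8 68.4 3.5 3722 [379. 158.]
```

```bash
cat >> h.py <<'E'
def to(x,y,z,yaw=None):
    s=arm.get_state(); Rm=R.from_euler("xyz",s["ee_rot"]).as_matrix(); d=np.array([x,y,z])-s["eef_pos"]
    print("shift",(Rm.T@d).round(4),"turn",None if yaw is None else round(-((yaw-s["ee_rot"][2]+np.pi)%(2*np.pi)-np.pi),3),"rows",np.linalg.norm(d)/.0417,"yaw",s["ee_rot"][2].round(3),"t",s["t"])
E
python3 -m creep '[[0.088,0.42,0.374,-0.104,0.925],[0.088,0.42,0.374,-0.104,0.925],[0.088,0.42,0.374,-0.104,0.925],[0.088,0.42,0.374,-0.104,0.925],[0.088,0.42,0.374,-0.104,0.925],[0.088,0.42,0.374,-0.104,0.925],[0.088,0.42,0.374,-0.104,0.925],[0.088,0.42,0.374,-0.104,0.925],[0.088,0.42,0.374,-0.104,0.925],[0.088,0.42,0.374,-0.104,0.925],[0.088,0.42,0.374,-0.104,0.925],[0.088,0.42,0.374,-0.104,0.925],[0.088,0.42,0.374,-0.104,0.925],[0.088,0.42,0.374,-0.104,0.925],[0.088,0.42,0.374,-0.104,0.925],[0.088,0.42,0.374,-0.104,0.925],[0.088,0.42,0.374,-0.104,0.925]]'
python3 - <<'E'
from h import *
p,f=cam("wrist"); cv2.imwrite("pics/w1.png",f[:,:,::-1])
for b in blobs(p,white(f),.071,150): print(*b)
to(.5,.13,.33,-1.292)
E
```

```text
t: 1.57
eef_pos: [0.4998, 0.1302, 0.3302]
ee_rot: [3.141, 0.0, -1.293]
force: [0.0, -0.2, 0.5]
width: 0.0876
gripper_force: 0.0
[0.4608 0.0836] [0.461  0.0837] 51.6 50.9 106.9 2069 [360. 137.]
[0.5922 0.064 ] [0.5924 0.0639] 32.1 30.9 150.5 779 [267.  94.]
[0.7992 0.0608] [0.7991 0.0611] 60.6 30.8 112.4 1686 [103.  44.]
[ 0.1955 -0.1344] [ 0.1953 -0.1405] 92.8 38.2 152.2 909 [626.  18.]
[0.8773 0.1032] [0.8784 0.1272] 192.1 85.8 89.1 7870 [35. 71.]
shift [ 0.0008 -0.0002  0.0002] turn 0.0 rows 0.020036004577269288 yaw -1.292 t 1.6167
```

View pics/w1.png

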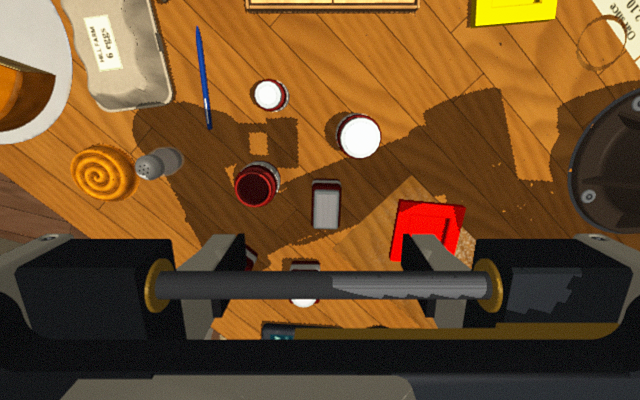

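The wrist view shows slim (268,95), wide (360,137), oblong in shadow (325,203), open_wide (256,184), and the square jar hidden by the gripper. Next I look at the nests.

```bash
python3 -m creep '[[0.088,0.257,0.011,0,0],[0.088,0.257,0.011,0,0],[0.088,0.257,0.011,0,0],[0.088,0.257,0.011,0,0],[0.088,0.257,0.011,0,0],[0.088,0.257,0.011,0,0],[0.088,0.257,0.011,0,0],[0.088,0.257,0.011,0,0],[0.088,0.257,0.011,0,0]]'
python3 - <<'E'
from h import *
p,f=cam("wrist"); cv2.imwrite("pics/w2.png",f[:,:,::-1])
g=cv2.morphologyEx(((cv2.cvtColor(f,cv2.COLOR_RGB2HSV)[...,1]<45)&(f.min(2)>60)).astype(np.uint8),cv2.MORPH_OPEN,np.ones((3,3)))
g[250:]=0
for b in blobs(p,g,.006,500): print(*b)
E
```

```text
t: 2.37
eef_pos: [0.5602, -0.1191, 0.3299]
ee_rot: [3.141, 0.0, -1.292]
force: [-1.3, 0.4, 0.3]
width: 0.0875
gripper_force: 0.0
[ 0.5055 -0.1389] [ 0.5056 -0.1391] 51.8 51.8 107.0 2076 [360. 153.]
[ 0.599  -0.1046] [ 0.6112 -0.1079] 59.5 59.5 106.0 1272 [292. 159.]
[0.9533 0.0661] [0.9643 0.0532] 168.6 135.4 102.8 12182 [ 50. 186.]
[ 0.6425 -0.2147] [ 0.6429 -0.2142] 71.1 70.3 105.3 3988 [286.  77.]
[ 0.5364 -0.2452] [ 0.5362 -0.2453] 75.0 55.1 106.0 3992 [362.  76.]
```

View pics/w2.png

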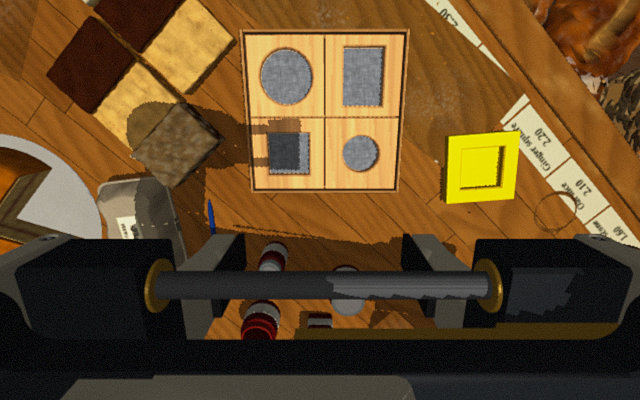

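Nest layout is clear: wide (286,77), oblong (362,76), square (289,153), slim (360,153), box yaw about 16°. I'll pick the slim jar first, keeping the tool aligned with the box.

```bash
python3 -m creep '[[0.088,-0.166,-0.082,0.18,0],[0.088,-0.166,-0.082,0.18,0],[0.088,-0.166,-0.082,0.18,0],[0.088,-0.166,-0.082,0.18,0],[0.088,-0.166,-0.082,0.18,0],[0.088,-0.166,-0.082,0.18,0],[0.088,-0.166,-0.082,0.18,0],[0.088,-0.166,-0.082,0.18,0],[0.088,-0.166,-0.082,0.215,0],[0.088,-0.166,-0.082,0.25,0],[0.088,-0.166,-0.082,0.28,0],[0.088,-0.166,-0.082,0.3,0],[0.088,-0.166,-0.082,0.307,0],[0.088,-0.166,-0.082,0.307,0],[0.03,-0.166,-0.082,0.307,0],[0.03,-0.166,-0.082,0.307,0],[0.03,-0.166,-0.082,0.307,0],[0.03,-0.166,-0.082,0.307,0],[0.03,-0.166,-0.082,0.307,0],[0.03,-0.166,-0.082,0.307,0]]' 25
python3 -c "
from h import *
to(.5932,.0634,.023)"
```

```text
t: 4.08
eef_pos: [0.5936, 0.0625, 0.0242]
ee_rot: [-3.141, 0.0, -1.292]
force: [0.1, -0.8, -0.5]
width: 0.053
gripper_force: 0.0
shift [-0.001   0.0002  0.0012] turn None rows 0.03747573163100403 yaw -1.292 t 4.0833
```

Still closing; continue, then lift.

```bash
python3 -m creep '[[0.02,0,0,0,0],[0.02,0,0,0,0],[0.02,0,0,0,0],[0.02,0,0,0,0],[0.02,0,0,0,0],[0.02,0,0,0,0]]' 25
python3 -m creep '[[0.02,0,0,-0.01,0],[0.02,0,0,-0.03,0],[0.02,0,0,-0.06,0],[0.02,0,0,-0.1,0],[0.02,0,0,-0.14,0],[0.02,0,0,-0.14,0]]' 25
python3 -c "
from h import *
to(.5069,-.1403,.16)"
```

```text
t: 4.58
eef_pos: [0.5934, 0.0624, 0.0237]
ee_rot: [-3.141, -0.0, -1.292]
force: [-1.0, -0.3, 3.0]
width: 0.0414
gripper_force: 25.0
t: 5.08
eef_pos: [0.5976, 0.0632, 0.1727]
ee_rot: [-3.129, -0.001, -1.29]
force: [2.3, 1.2, -1.2]
width: 0.0416
gripper_force: 25.0
shift [0.1705 0.1436 0.011 ] turn None rows 5.35222298177583 yaw -1.29 t 5.0833
```

```bash
python3 -m creep '[[0.02,0.02,0.016,0,0],[0.02,0.05,0.04,0,0],[0.02,0.08,0.064,0,0],[0.02,0.11,0.088,0,0],[0.02,0.14,0.112,0,0],[0.02,0.16,0.13,0,0],[0.02,0.1716,0.139,0,0],[0.02,0.1716,0.139,0,0],[0.02,0.1716,0.139,0.05,0],[0.02,0.1716,0.139,0.09,0],[0.02,0.1716,0.139,0.115,0],[0.02,0.1716,0.139,0.115,0],[0.02,0.1716,0.139,0.115,0],[0.02,0.1716,0.139,0.115,0]]' 25
python3 -c "
from h import *
to(.5069,-.1403,.03)
p,f=cam('scene');cv2.imwrite('pics/s1.png',cv2.resize(f[150:270,300:460,::-1],None,fx=5,fy=5))"
```

```text
t: 6.25
eef_pos: [0.5085, -0.1407, 0.0502]
ee_rot: [-3.14, -0.001, -1.291]
force: [0.5, -0.7, -1.4]
width: 0.0417
gripper_force: 25.0
shift [-0.0008  0.0014  0.0202] turn None rows 0.4868539070888451 yaw -1.291 t 6.25
```

View pics/s1.png

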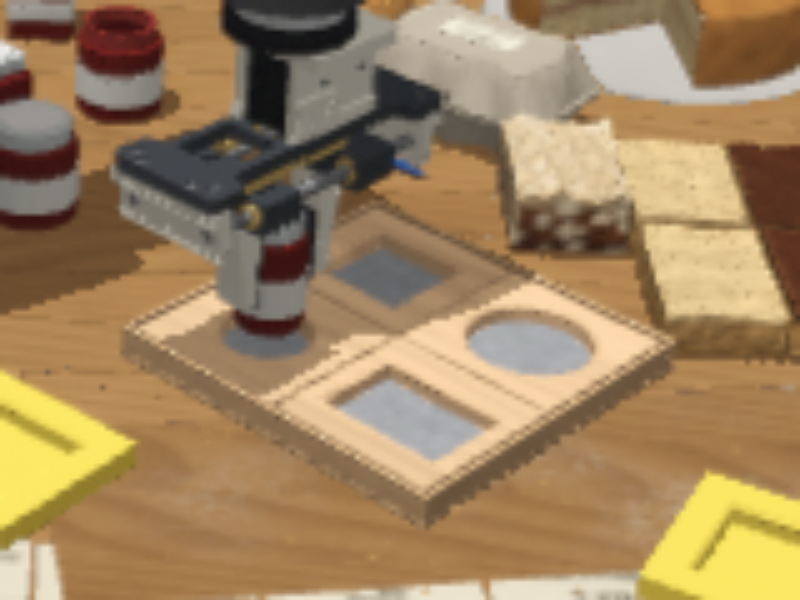

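The slim jar hangs over the slim recess (crop 270,330), clear of its rim. I'll lower until contact.

```bash
python3 -m creep '[[0.02,-0.001,0.001,0.006,0],[0.02,-0.001,0.001,0.012,0],[0.02,-0.001,0.001,0.015,0],[0.02,-0.001,0.001,0.016,0],[0.02,-0.001,0.001,0.017,0],[0.02,-0.001,0.001,0.017,0],[0.02,-0.001,0.001,0.017,0]]' 25; python3 -m creep '[[0.02,0,0,0.001,0],[0.02,0,0,0.001,0],[0.02,0,0,0.001,0]]' 25;python3 -m creep '[[0.02,0,0,0.001,0],[0.02,0,0,0.001,0],[0.02,0,0,0.001,0]]' 25
```

```text
t: 6.88
eef_pos: [0.5059, -0.1402, 0.0317]
ee_rot: [-3.141, -0.0, -1.292]
force: [-0.6, 0.0, -1.2]
width: 0.0415
gripper_force: 25.0
t: 7.13
eef_pos: [0.5059, -0.1402, 0.0317]
ee_rot: [-3.141, -0.0, -1.291]
force: [-4.3, 2.1, 11.3]
width: 0.0419
gripper_force: 25.0
t: 7.38
eef_pos: [0.5059, -0.1402, 0.0316]
ee_rot: [-3.141, -0.001, -1.291]
force: [-8.2, 3.5, 21.7]
width: 0.0418
gripper_force: 25.0
```

Contact on the nest floor (TCP 0.0317, so the floor is at about 8 mm). Release and rise, then move on to the wide jar.

```bash
python3 -m creep '[[0.02,0,0,-0.0015,0],[0.02,0,0,-0.0015,0],[0.07,0,0,-0.0015,0],[0.07,0,0,-0.0015,0],[0.07,0,0,-0.0015,0],[0.07,0,0,-0.0015,0],[0.07,0,0,-0.0015,0],[0.07,0,0,-0.0015,0],[0.07,0,0,-0.02,0],[0.07,0,0,-0.05,0],[0.08,0,0,-0.09,0],[0.088,0,0,-0.13,0],[0.088,0,0,-0.13,0],[0.088,0,0,-0.13,0]]' 25
python3 -c "
from h import *
to(.461,.083,.16)
p,f=cam('scene');cv2.imwrite('pics/s2.png',cv2.resize(f[150:270,300:460,::-1],None,fx=4,fy=4))
p,f=cam('top')
roi=np.zeros(f.shape[:2],bool); roi[140:220,185:410]=1
for b in blobs(p,white(f)&roi,.073,20): print(*b)"
```

```text
t: 8.55
eef_pos: [0.5074, -0.1401, 0.1623]
ee_rot: [-3.136, -0.001, -1.292]
force: [0.1, -0.6, -0.4]
width: 0.0865
gripper_force: 0.0
shift [-0.2273 -0.0169  0.0022] turn None rows 5.464985820370076 yaw -1.292 t 8.55
[0.4742 0.2163] [0.4714 0.2158] 31.3 9.1 7.3 221 [235. 193.]
[0.4728 0.3376] [0.473  0.3378] 39.9 37.5 95.1 1167 [196. 190.]
[ 0.5253 -0.2556] [ 0.5252 -0.2514] 52.6 43.4 14.8 656 [392. 190.]
[ 0.6042 -0.1985] [ 0.6109 -0.205 ] 124.9 35.2 108.6 243 [377. 163.]
[0.6368 0.0165] [0.638  0.0158] 49.1 15.6 5.1 441 [306. 146.]
```

View pics/s2.png

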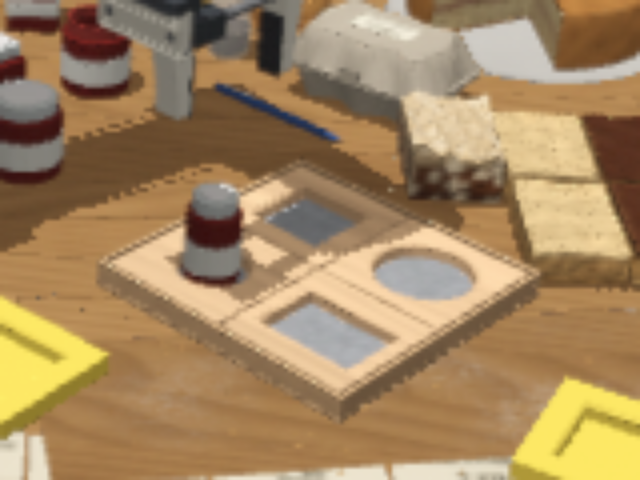

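The slim jar stands upright in its nest. Next, the wide jar.

```bash
python3 -m creep '[[0.088,-0.227,-0.017,0,0],[0.088,-0.227,-0.017,0,0],[0.088,-0.227,-0.017,0,0],[0.088,-0.227,-0.017,0,0],[0.088,-0.227,-0.017,0,0],[0.088,-0.227,-0.017,0,0],[0.088,-0.227,-0.017,0,0],[0.088,-0.227,-0.017,0,0]]' 25
python3 -c "
from h import *
to(.461,.083,.0235,-1.292)"
```

```text
t: 9.32
eef_pos: [0.4586, 0.0834, 0.1583]
ee_rot: [3.139, -0.001, -1.289]
force: [-0.8, -1.0, -0.6]
width: 0.0876
gripper_force: 0.0
shift [ 0.001  -0.0026  0.1348] turn 0.003 rows 3.2324768297232116 yaw -1.289 t 9.3167
```

```bash
python3 -m creep '[[0.088,0.001,-0.001,0.04,0],[0.088,0.001,-0.001,0.08,0],[0.088,0.001,-0.001,0.11,0],[0.088,0.001,-0.001,0.13,0],[0.088,0.001,-0.001,0.135,0],[0.088,0.001,-0.001,0.135,0],[0.04,0.001,-0.001,0.135,0],[0.04,0.001,-0.001,0.135,0],[0.04,0.001,-0.001,0.135,0],[0.04,0.001,-0.001,0.135,0],[0.04,0.001,-0.001,0.135,0],[0.04,0.001,-0.001,0.135,0],[0.04,0.001,-0.001,0.135,0],[0.04,0.001,-0.001,0.135,0]]' 25
python3 -m creep '[[0.04,0,0,-0.01,0],[0.04,0,0,-0.03,0],[0.04,0,0,-0.06,0],[0.04,0,0,-0.1,0],[0.04,0,0,-0.13,0],[0.04,0,0,-0.14,0],[0.04,0,0,-0.14,0],[0.04,0,0,-0.14,0]]' 25
python3 -c "
from h import *
to(.6431,-.2157,.16,-1.292)"
```

```text
t: 10.48
eef_pos: [0.4614, 0.0824, 0.0256]
ee_rot: [-3.14, 0.0, -1.291]
force: [-1.4, -0.4, 8.1]
width: 0.0618
gripper_force: 25.0
t: 11.15
eef_pos: [0.4602, 0.0821, 0.1642]
ee_rot: [-3.141, 0.001, -1.292]
force: [0.5, 0.2, -2.6]
width: 0.0614
gripper_force: 25.0
shift [ 0.3366 -0.0939  0.0039] turn -0.0 rows 8.3801313175165 yaw -1.292 t 11.15
```

```bash
python3 -m creep '[[0.04,0.03,-0.008,0,0],[0.04,0.065,-0.018,0,0],[0.04,0.105,-0.03,0,0],[0.04,0.145,-0.041,0,0],[0.04,0.185,-0.052,0,0],[0.04,0.225,-0.063,0,0],[0.04,0.265,-0.074,0,0],[0.04,0.3,-0.084,0,0],[0.04,0.325,-0.091,0,0],[0.04,0.337,-0.094,0,0],[0.04,0.337,-0.094,0,0],[0.04,0.337,-0.094,0.04,0],[0.04,0.337,-0.094,0.08,0],[0.04,0.337,-0.094,0.1,0],[0.04,0.337,-0.094,0.11,0],[0.04,0.337,-0.094,0.11,0],[0.04,0.337,-0.094,0.11,0],[0.04,0.337,-0.094,0.11,0]]' 25
python3 -c "
from h import *
to(.6431,-.2157,.037,-1.292)
p,f=cam('scene');cv2.imwrite('pics/s3.png',cv2.resize(f[150:270,300:460,::-1],None,fx=4,fy=4))"
```

```text
t: 12.65
eef_pos: [0.6452, -0.2159, 0.0563]
ee_rot: [-3.139, -0.001, -1.291]
force: [-0.5, -0.3, -2.5]
width: 0.0616
gripper_force: 25.0
shift [-0.0007  0.002   0.0193] turn 0.001 rows 0.4650178456791317 yaw -1.291 t 12.65
```

View pics/s3.png

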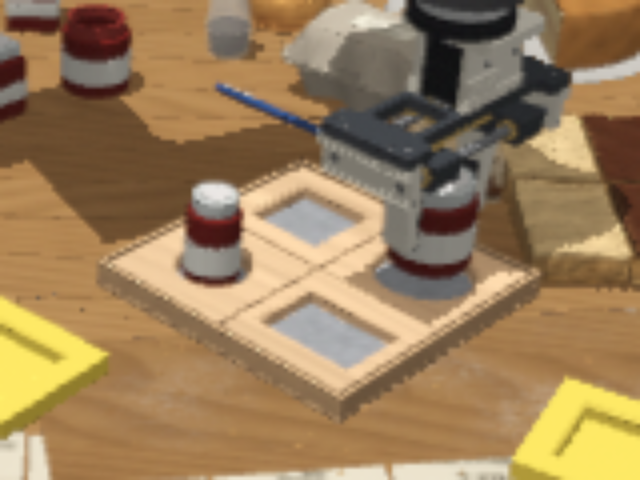

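The wide jar hangs over its recess (crop 430,265). Lowering.

```bash
python3 -m creep '[[0.04,-0.001,0.002,0.006,0],[0.04,-0.001,0.002,0.012,0],[0.04,-0.001,0.002,0.017,0],[0.04,-0.001,0.002,0.019,0],[0.04,-0.001,0.002,0.02,0],[0.04,-0.001,0.002,0.021,0],[0.04,-0.001,0.002,0.021,0],[0.04,-0.001,0.002,0.021,0]]' 25; python3 -m creep '[[0.04,0,0,0.001,0],[0.04,0,0,0.001,0],[0.04,0,0,0.001,0]]' 25;python3 -m creep '[[0.04,0,0,0.001,0],[0.04,0,0,0.001,0],[0.04,0,0,0.001,0]]' 25
```

```text
t: 13.37
eef_pos: [0.642, -0.2157, 0.0337]
ee_rot: [-3.141, -0.0, -1.292]
force: [-0.0, 0.1, -1.2]
width: 0.0618
gripper_force: 25.0
t: 13.62
eef_pos: [0.642, -0.2157, 0.0336]
ee_rot: [-3.141, -0.001, -1.292]
force: [-3.3, 0.7, 5.3]
width: 0.0618
gripper_force: 25.0
t: 13.87
eef_pos: [0.642, -0.2158, 0.0337]
ee_rot: [-3.141, -0.001, -1.291]
force: [-6.3, 2.1, 11.6]
width: 0.0617
gripper_force: 25.0
```

```bash
python3 -m creep '[[0.04,0,0,-0.0015,0],[0.076,0,0,-0.0015,0],[0.076,0,0,-0.0015,0],[0.076,0,0,-0.0015,0],[0.076,0,0,-0.0015,0],[0.076,0,0,-0.0015,0],[0.076,0,0,-0.02,0],[0.076,0,0,-0.05,0],[0.088,0,0,-0.09,0],[0.088,0,0,-0.13,0],[0.088,0,0,-0.13,0]]' 25
python3 -m creep '[[0.088,-0.645,0.015,-0.166,0],[0.088,-0.645,0.015,-0.166,0],[0.088,-0.645,0.015,-0.166,0],[0.088,-0.645,0.015,-0.166,0],[0.088,-0.645,0.015,-0.166,0],[0.088,-0.645,0.015,-0.166,0],[0.088,-0.645,0.015,-0.166,0],[0.088,-0.645,0.015,-0.166,0],[0.088,-0.645,0.015,-0.166,0],[0.088,-0.645,0.015,-0.166,0],[0.088,-0.645,0.015,-0.166,0],[0.088,-0.645,0.015,-0.166,0],[0.088,-0.645,0.015,-0.166,0],[0.088,-0.645,0.015,-0.166,0],[0.088,-0.645,0.015,-0.166,0],[0.088,-0.645,0.015,-0.166,0],[0.088,-0.645,0.015,-0.166,0],[0.088,-0.645,0.015,-0.166,0],[0.088,-0.645,0.015,-0.166,0]]'
python3 - <<'E'
from h import *
p,f=cam("wrist"); cv2.imwrite("pics/w3.png",f[:,:,::-1])
for b in blobs(p,white(f),.07,150): print(*b)
h=cv2.cvtColor(f,cv2.COLOR_RGB2HSV)
red=((h[...,0]<8)|(h[...,0]>172))&(h[...,1]>120)&(h[...,2]<200); red[235:]=0
print("red")
for b in blobs(p,red,.06,150): print(*b)
p,f=cam("scene");cv2.imwrite('pics/s4.png',cv2.resize(f[150:270,300:460,::-1],None,fx=4,fy=4))
E
```

```text
t: 14.78
eef_pos: [0.6462, -0.2169, 0.1711]
ee_rot: [-3.13, -0.007, -1.29]
force: [1.7, -0.4, 2.3]
width: 0.0867
gripper_force: 0.0
t: 16.37
eef_pos: [0.4494, 0.4003, 0.327]
ee_rot: [3.141, -0.001, -1.291]
force: [0.7, 0.1, 0.2]
width: 0.0874
gripper_force: 0.0
[0.4119 0.6436] [0.4147 0.6467] 228.4 30.4 179.9 4006 [300. 315.]
[0.8578 0.6395] [0.8546 0.6405] 35.2 18.4 179.5 456 [ 11. 242.]
[0.4745 0.3374] [0.4751 0.3369] 39.0 31.5 61.4 990 [317. 113.]
[0.4716 0.2138] [0.4713 0.2143] 33.4 19.9 16.1 620 [348.   9.]
red
[0.4722 0.3367] [0.4719 0.3391] 48.3 47.5 16.0 596 [319. 113.]
[0.5895 0.3364] [0.5896 0.3366] 51.8 49.3 151.6 2393 [232.  85.]
[0.3196 0.2135] [0.3155 0.2196] 100.7 97.7 10.1 7928 [463.  52.]
[0.4721 0.227 ] [0.4715 0.2178] 41.9 30.2 12.8 325 [345.  18.]
```

View pics/w3.png

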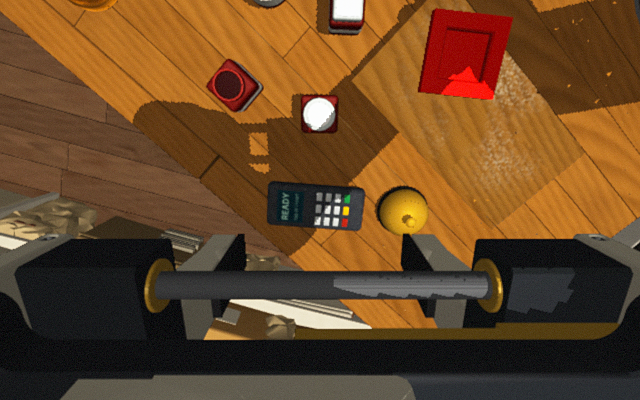

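View pics/s4.png

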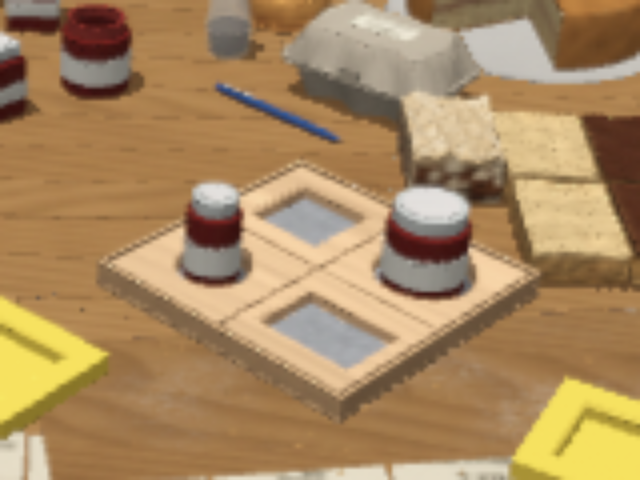

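Slim and wide both stand in their nests. In w3 the square jar is at (319,113) with its sides aligned to the image, i.e. at 16° like the box. open_square at (235,85) stays. I'll pick the square jar at about (0.473, 0.338).

```bash
python3 -m creep '[[0.074,0.066,-0.005,0.03,0],[0.074,0.066,-0.005,0.07,0],[0.074,0.066,-0.005,0.11,0],[0.074,0.066,-0.005,0.15,0],[0.074,0.066,-0.005,0.17,0],[0.074,0.066,-0.005,0.17,0],[0.074,0.066,-0.005,0.17,0],[0.074,0.066,-0.005,0.17,0]]' 25
python3 -c "
from h import *
to(.4728,.338,.024,-1.292)"
```

```text
t: 17.13
eef_pos: [0.4741, 0.3387, 0.1599]
ee_rot: [-3.139, 0.001, -1.292]
force: [0.7, 0.9, -0.0]
width: 0.0741
gripper_force: 0.0
shift [0.0004 0.0018 0.1359] turn -0.0 rows 3.2587885140820694 yaw -1.292 t 17.1333
```

```bash
python3 -m creep '[[0.074,0,0.001,0.04,0],[0.074,0,0.001,0.08,0],[0.074,0,0.001,0.11,0],[0.074,0,0.001,0.13,0],[0.074,0,0.001,0.135,0],[0.074,0,0.001,0.135,0],[0.03,0,0.001,0.135,0],[0.03,0,0.001,0.135,0],[0.03,0,0.001,0.135,0],[0.03,0,0.001,0.135,0],[0.03,0,0.001,0.135,0],[0.03,0,0.001,0.135,0],[0.03,0,0.001,0.135,0],[0.03,0,0.001,0.135,0]]' 25
python3 -m creep '[[0.03,0,0,-0.01,0],[0.03,0,0,-0.03,0],[0.03,0,0,-0.06,0],[0.03,0,0,-0.1,0],[0.03,0,0,-0.13,0],[0.03,0,0,-0.14,0],[0.03,0,0,-0.14,0],[0.03,0,0,-0.14,0]]' 25
python3 -c "
from h import *
to(.6127,-.1099,.16,-1.292)"
```

```text
t: 18.3
eef_pos: [0.4724, 0.3387, 0.024]
ee_rot: [-3.14, 0.001, -1.291]
force: [-1.8, -0.1, 7.7]
width: 0.0499
gripper_force: 25.0
t: 18.97
eef_pos: [0.4711, 0.3376, 0.1622]
ee_rot: [3.141, 0.001, -1.292]
force: [-0.1, -0.6, -3.9]
width: 0.0501
gripper_force: 25.0
shift [ 0.4692 -0.0131  0.0019] turn -0.0 rows 11.256439910763277 yaw -1.292 t 18.9667
```

```bash
python3 -m creep '[[0.03,0.03,0,0,0],[0.03,0.07,-0.001,0,0],[0.03,0.11,-0.002,0,0],[0.03,0.15,-0.003,0,0],[0.03,0.19,-0.004,0,0],[0.03,0.23,-0.005,0,0],[0.03,0.27,-0.006,0,0],[0.03,0.31,-0.008,0,0],[0.03,0.35,-0.01,0,0],[0.03,0.39,-0.011,0,0],[0.03,0.43,-0.012,0,0],[0.03,0.455,-0.012,0,0],[0.03,0.468,-0.013,0,0],[0.03,0.469,-0.013,0,0],[0.03,0.469,-0.013,0.04,0],[0.03,0.469,-0.013,0.08,0],[0.03,0.469,-0.013,0.1,0],[0.03,0.469,-0.013,0.11,0],[0.03,0.469,-0.013,0.11,0],[0.03,0.469,-0.013,0.11,0]]' 25
python3 -c "
from h import *
to(.6127,-.1099,.035,-1.292)
p,f=cam('scene');cv2.imwrite('pics/s5.png',cv2.resize(f[150:270,300:460,::-1],None,fx=4,fy=4))"
```

```text
t: 20.63
eef_pos: [0.6135, -0.1088, 0.0524]
ee_rot: [3.141, -0.0, -1.291]
force: [0.5, 1.0, -3.3]
width: 0.0494
gripper_force: 25.0
shift [0.0008 0.0011 0.0174] turn 0.001 rows 0.41928377861388333 yaw -1.291 t 20.6333
```

View pics/s5.png

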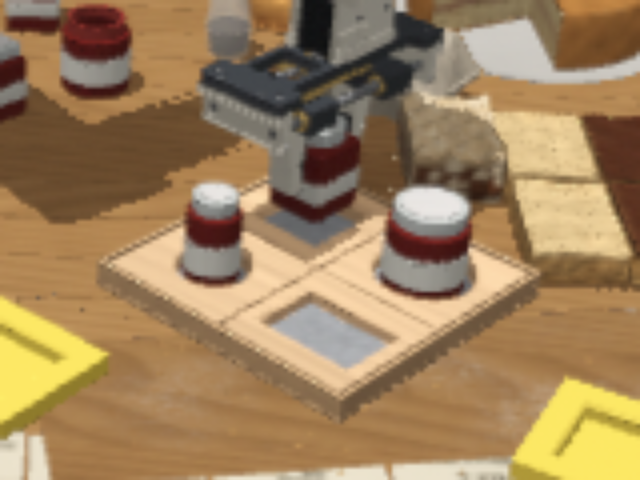

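```bash
python3 - <<'E'
from h import *
p=arm.camera_params("scene"); u=np.array([.9613,.2756]);v=np.array([-.2756,.9613])
def cr(c,h,z): return [tuple((np.array(proj(p,[*(c+a*h*u+b*h*v),z]))-[300,150])*4//1) for a,b in((-1,-1),(1,-1),(1,1),(-1,1))]
s=arm.get_state();c=s["eef_pos"][:2]
print("jar",cr(c,.025,s["eef_pos"][2]-.024)); print("recess",cr(np.array([.6127,-.1099]),.032,.020)); print("box",cr(np.array([.575,-.178]),.116,.026))
E
```

```text
jar [(np.float64(318.0), np.float64(223.0)), (np.float64(360.0), np.float64(201.0)), (np.float64(310.0), np.float64(177.0)), (np.float64(268.0), np.float64(198.0))]
recess [(np.float64(317.0), np.float64(242.0)), (np.float64(371.0), np.float64(213.0)), (np.float64(307.0), np.float64(182.0)), (np.float64(253.0), np.float64(210.0))]
box [(np.float64(344.0), np.float64(391.0)), (np.float64(545.0), np.float64(264.0)), (np.float64(304.0), np.float64(151.0)), (np.float64(98.0), np.float64(252.0))]
```

The prediction matches the picture: the jar's near corner is at (320,220) against (318,223) predicted, inside the recess outline. I'll lower carefully; landing on the block instead would show as early contact near TCP 0.044.

```bash
python3 -m creep '[[0.03,0,0.001,0.004,0],[0.03,0,0.001,0.007,0],[0.03,0,0.001,0.009,0],[0.03,0,0.001,0.011,0],[0.03,0,0.001,0.011,0],[0.03,0,0.001,0.011,0]]' 25; python3 -m creep '[[0.03,0,0,0.002,0],[0.03,0,0,0.004,0],[0.03,0,0,0.006,0],[0.03,0,0,0.007,0],[0.03,0,0,0.008,0],[0.03,0,0,0.008,0],[0.03,0,0,0.008,0]]' 25
```

```text
t: 21.18
eef_pos: [0.6124, -0.1097, 0.0416]
ee_rot: [-3.142, 0.0, -1.292]
force: [0.3, -0.5, -2.6]
width: 0.0498
gripper_force: 25.0
t: 21.77
eef_pos: [0.6124, -0.1096, 0.0335]
ee_rot: [3.141, 0.0, -1.292]
force: [-0.6, 0.1, -3.9]
width: 0.0501
gripper_force: 25.0
```

```bash
python3 -m creep '[[0.03,0,0,0.001,0],[0.03,0,0,0.001,0],[0.03,0,0,0.001,0]]' 25;python3 -m creep '[[0.03,0,0,0.001,0],[0.03,0,0,0.001,0],[0.03,0,0,0.001,0]]' 25
```

```text
t: 22.02
eef_pos: [0.6124, -0.1096, 0.0326]
ee_rot: [3.142, 0.0, -1.292]
force: [-0.3, -0.0, -2.1]
width: 0.0502
gripper_force: 25.0
t: 22.27
eef_pos: [0.6127, -0.1096, 0.032]
ee_rot: [-3.141, -0.0, -1.292]
force: [-1.4, -0.7, 1.8]
width: 0.0498
gripper_force: 25.0
```

Contact on the floor at the expected height. Release, and meanwhile refine the oblong position from w1.

```bash
python3 -m creep '[[0.03,0,0,-0.0005,0],[0.07,0,0,-0.0005,0],[0.07,0,0,-0.0005,0],[0.07,0,0,-0.0005,0],[0.07,0,0,-0.0005,0],[0.07,0,0,-0.0005,0],[0.07,0,0,-0.02,0],[0.07,0,0,-0.05,0],[0.08,0,0,-0.09,0],[0.08,0,0,-0.13,0],[0.08,0,0,-0.13,0],[0.08,0,0,-0.13,0]]' 25
python3 - <<'E'
from h import *
f=cv2.imread("pics/w1.png")[:,:,::-1].copy()
p=arm.camera_params("wrist");T=np.eye(4);T[:3,:3]=R.from_euler("xyz",[3.1405,0,-1.292]).as_matrix();T[:3,3]=[.4998,.1302,.3302];p["T"]=T@p["hand_eye"]
h=cv2.cvtColor(f,cv2.COLOR_RGB2HSV);m=(h[...,1]<60)&(h[...,2]>100);m[:175]=0;m[232:]=0;m[:,:300]=0;m[:,350:]=0
for b in blobs(p,m,.069,150):print(*b)
pt,ft=cam("top")
to(.477,.1935,.16,-1.292)
E
```

```text
t: 23.27
eef_pos: [0.6142, -0.1095, 0.165]
ee_rot: [-3.135, -0.001, -1.292]
force: [-0.3, -0.8, -0.7]
width: 0.0797
gripper_force: 0.0
[0.4767 0.1946] [0.4763 0.1945] 56.4 34.2 105.5 1774 [326. 210.]
shift [-0.3286  0.0472  0.0026] turn 0.0 rows 7.962180011953484 yaw -1.292 t 23.3167
```

```bash
python3 -m creep '[[0.068,-0.329,0.047,0.001,0],[0.068,-0.329,0.047,0.001,0],[0.068,-0.329,0.047,0.001,0],[0.068,-0.329,0.047,0.001,0],[0.068,-0.329,0.047,0.001,0],[0.068,-0.329,0.047,0.001,0],[0.068,-0.329,0.047,0.001,0],[0.068,-0.329,0.047,0.001,0],[0.068,-0.329,0.047,0.001,0],[0.068,-0.329,0.047,0.001,0],[0.068,-0.329,0.047,0.001,0]]' 25
python3 -c "
from h import *
to(.4767,.194,.024,-1.3)"
```

```text
t: 24.23
eef_pos: [0.476, 0.1936, 0.1596]
ee_rot: [3.14, -0.001, -1.291]
force: [0.9, -0.7, 0.1]
width: 0.0683
gripper_force: 0.0
shift [-0.0003 -0.0011  0.1356] turn 0.009 rows 3.2511742055644146 yaw -1.291 t 24.2333
```

```bash
python3 -m creep '[[0.068,0,-0.001,0.04,0],[0.068,0,-0.001,0.08,0],[0.068,0,-0.001,0.11,0],[0.068,0,-0.001,0.13,0],[0.068,0,-0.001,0.135,0],[0.068,0,-0.001,0.135,0],[0.03,0,-0.001,0.135,0],[0.03,0,-0.001,0.135,0],[0.03,0,-0.001,0.135,0],[0.03,0,-0.001,0.135,0],[0.03,0,-0.001,0.135,0],[0.03,0,-0.001,0.135,0],[0.03,0,-0.001,0.135,0],[0.03,0,-0.001,0.135,0]]' 25
python3 -m creep '[[0.03,0,0,-0.01,0],[0.03,0,0,-0.03,0],[0.03,0,0,-0.06,0],[0.03,0,0,-0.1,0],[0.03,0,0,-0.13,0],[0.03,0,0,-0.14,0],[0.03,0,0,-0.14,0],[0.03,0,0,-0.14,0]]' 25
python3 -c "
from h import *
to(.5373,-.2461,.16,-1.292)"
```

```text
t: 25.4
eef_pos: [0.4781, 0.1944, 0.0267]
ee_rot: [-3.14, 0.0, -1.291]
force: [-2.1, -0.8, 7.8]
width: 0.0439
gripper_force: 24.8
t: 26.07
eef_pos: [0.4769, 0.1939, 0.1653]
ee_rot: [3.141, 0.001, -1.292]
force: [-0.6, 0.6, -3.8]
width: 0.0441
gripper_force: 24.8
shift [0.4396 0.0629 0.0049] turn -0.0 rows 10.651144098889878 yaw -1.292 t 26.0667
```

```bash
python3 -m creep '[[0.03,0.03,0.004,0,0],[0.03,0.07,0.01,0,0],[0.03,0.11,0.016,0,0],[0.03,0.15,0.022,0,0],[0.03,0.19,0.027,0,0],[0.03,0.23,0.033,0,0],[0.03,0.27,0.039,0,0],[0.03,0.31,0.045,0,0],[0.03,0.35,0.05,0,0],[0.03,0.39,0.056,0,0],[0.03,0.42,0.06,0,0],[0.03,0.435,0.062,0,0],[0.03,0.44,0.063,0,0],[0.03,0.44,0.063,0,0],[0.03,0.44,0.063,0.04,0],[0.03,0.44,0.063,0.08,0],[0.03,0.44,0.063,0.1,0],[0.03,0.44,0.063,0.113,0],[0.03,0.44,0.063,0.113,0],[0.03,0.44,0.063,0.113,0]]' 25
python3 -c "
from h import *
to(.5373,-.2461,.038,-1.292)
p,f=cam('scene');cv2.imwrite('pics/s6.png',cv2.resize(f[150:270,300:460,::-1],None,fx=4,fy=4))"
```

```text
t: 27.73
eef_pos: [0.5374, -0.2452, 0.0515]
ee_rot: [3.139, 0.001, -1.291]
force: [0.1, -0.1, -4.0]
width: 0.0442
gripper_force: 24.8
shift [0.0009 0.0003 0.0135] turn 0.001 rows 0.3243547015994585 yaw -1.291 t 27.7333
```

View pics/s6.png

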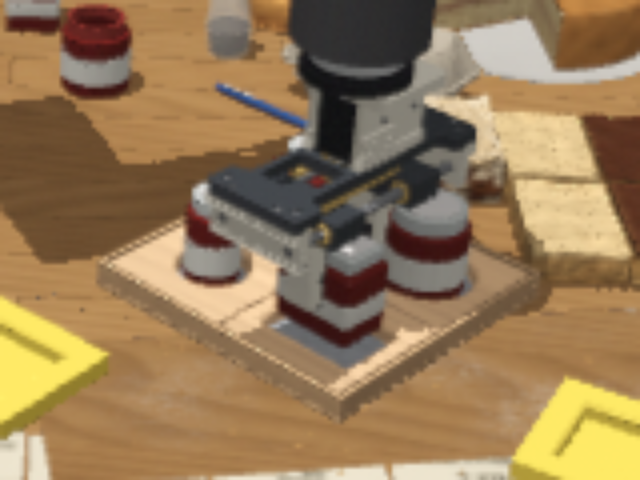

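The oblong jar hangs squarely over its recess (crop 335,320). Lowering.

```bash
python3 -m creep '[[0.03,0.001,0,0.004,0],[0.03,0.001,0,0.007,0],[0.03,0.001,0,0.01,0],[0.03,0.001,0,0.012,0],[0.03,0.001,0,0.014,0],[0.03,0.001,0,0.015,0],[0.03,0.001,0,0.015,0],[0.03,0.001,0,0.015,0]]' 25; python3 -m creep '[[0.03,0,0,0.001,0],[0.03,0,0,0.001,0],[0.03,0,0,0.001,0]]' 25;python3 -m creep '[[0.03,0,0,0.001,0],[0.03,0,0,0.001,0],[0.03,0,0,0.001,0]]' 25
```

```text
t: 28.45
eef_pos: [0.5385, -0.2473, 0.0375]
ee_rot: [3.142, 0.0, -1.292]
force: [-0.7, -1.1, -3.5]
width: 0.044
gripper_force: 24.8
t: 28.7
eef_pos: [0.5385, -0.2473, 0.0366]
ee_rot: [-3.142, -0.0, -1.292]
force: [-0.5, 0.7, -3.2]
width: 0.0439
gripper_force: 24.8
t: 28.95
eef_pos: [0.5384, -0.2473, 0.0355]
ee_rot: [3.141, 0.0, -1.292]
force: [-0.3, -0.7, -2.9]
width: 0.044
gripper_force: 24.8
```

```bash
for i in 1 2; do python3 -m creep '[[0.03,0,0,0.001,0],[0.03,0,0,0.001,0],[0.03,0,0,0.001,0]]' 25|egrep 'pos|^force'; done
```

```text
eef_pos: [0.5387, -0.2474, 0.0348]
force: [-0.9, -0.2, -0.9]
eef_pos: [0.5387, -0.2474, 0.0347]
force: [-3.9, 1.2, 8.5]
```

Contact. Release, rise, back away and check everything.

```bash
python3 -m creep '[[0.03,0,0,-0.0008,0],[0.066,0,0,-0.0008,0],[0.066,0,0,-0.0008,0],[0.066,0,0,-0.0008,0],[0.066,0,0,-0.0008,0],[0.066,0,0,-0.0008,0],[0.066,0,0,-0.02,0],[0.066,0,0,-0.05,0],[0.066,0,0,-0.09,0],[0.066,0,0,-0.13,0],[0.066,0,0,-0.16,0],[0.066,0,0,-0.2,0],[0.066,-0.03,0,-0.24,0],[0.066,-0.06,0,-0.28,0],[0.066,-0.1,0,-0.28,0],[0.066,-0.13,0,-0.28,0],[0.066,-0.13,0,-0.28,0],[0.066,-0.13,0,-0.28,0]]' 25
python3 -c "
from h import *
p,f=cam('wrist');g=f[0:240,160:480,::-1]
p,h=cam('scene');k=h[130:250,260:460,::-1]
cv2.imwrite('pics/end.png',np.hstack([cv2.resize(g,(400,300)),cv2.resize(k,(400,300))]))"
```

```text
t: 30.95
eef_pos: [0.5025, -0.1205, 0.3146]
ee_rot: [-3.139, -0.0, -1.288]
force: [0.0, 0.3, -0.0]
width: 0.0661
gripper_force: 0.0
```

View pics/end.png

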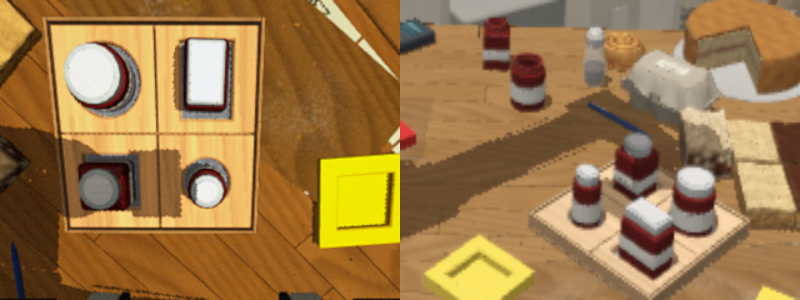

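All four jars stand upright in their own nests (left half: wide (95,75), oblong (205,75), square (103,187), slim (207,188)), and both open jars are untouched. Handing in.

```bash
python3 -c "
from station import arm
print(arm.job_done())"
```

```text
the job is handed in; nothing more can be done
None
```

The four lidded jars stand upright on the floors of their matching nests, the two open jars were left where they stood, and the job was handed in at about 31 s of robot time.

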